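Clip the bottle in its holder and open the push-and-turn cap

TASK

The cleaner bottle stands in its steel bench holder: swing the holder's hinged collar down around the capped neck, press its front edge until it snaps shut, and let go of it. Then grip the child-safe cap, push it down against its spring, twist it anticlockwise (from above) until it is free and lift it straight off. Finish still gripping the cap, held level a few centimetres above the open neck, with the bottle seated and the collar shut; leave the pinball parts around it undisturbed.

Things in the scene. Friction and masses are not known exactly. Their poses are not given: they have to be found in the camera images.
- holder: Dark steel bottle stand screwed to the shelf; its place and yaw vary. Base plate 124 x 98 x 4 mm. Origin on the shelf under the bottle's axis; x runs from the collar's thumb tab to its hinge (away from the robot at yaw 0), z up. A square pocket 36 mm high keeps the bottle from turning. Uprights: catch at x = -43 mm (30 mm wide, 106 mm high), hinge at x = +45 mm.
- holder_hinge (a point): Middle of the collar's hinge pin, fixed on the holder at x = +45 mm, y = 0, z = 111 mm in its frame; the pin runs along the holder's y. The hinge is stiff (0.09 N m of friction), so the collar stays where it is left.
- collar (a joint): Angle of the hold-down collar, rad: 0 = shut (solid stop), level around the neck just above the bottle's shoulders; positive = front swung up, at most 1.25. Starts at 0.5 to 1.0, leaning over the cap. From 0.08 a spring catch resists: 6 to 8 N straight down on the front edge snaps it past and shut; 8 N upward would reopen it.
- collar_press (a point): Where to press the collar: top face of its front edge and thumb tab, 107 mm from the hinge pin; x = -62 mm, z = 113 mm in the holder's frame when shut. Flat 13 mm on towards the tip and 21 mm towards the hinge, 40 mm wide. The collar is a bare metal frame 78 mm wide, 4 mm thick, with a 54 mm wide opening that passes over the cap. x, z axes: along and square to its face.
- bottle: Plastic cleaner bottle, 70 mm square, flat shoulders 104 mm above its underside, then a round neck 29 mm across with three moulded lugs that hold the cap. Loose, 0.3 to 0.6 kg. Origin at the centre of its underside, 4 mm above the shelf on the holder's base; axes as the holder's. 1 mm play in the pocket.
- bottle_mouth (a point): Centre of the open mouth at the top of the bottle's neck, 138 mm above the bottle's underside (142 mm above the shelf).
- cap: Push-and-turn safety cap, round and ribbed, 46 mm across, 31 mm tall, 40 g. Origin at the centre of its lower edge, z up; when locked, 123 mm above the shelf (top at 154 mm, lower edge 10 mm above the shut collar), x along the bottle's x. Locked, it turns 4 degrees at most and cannot be pulled off.
- cap_top (a point): Centre of the cap's top. How it opens: a spring resists pressing with 6 N at first, 16 N at the full 5 mm stroke. Press it down 3.5 mm or more (13 N) and, while down, turn it anticlockwise seen from above: from 40 degrees on its lugs are clear and it lifts off freely; it meets a stop near 90. A turn of 60 to 70 degrees is good.
- gear: Bystander: orange nylon score-motor gear lying flat, 57 mm across, 18 mm high at the hub. Origin at the centre of its underside.
- bracket: Bystander: steel L-shaped stand-up target bracket, 50 x 26 mm foot, 45 mm high. Origin at the centre of its underside.
- flipper_pad: Bystander: black rubber flipper pad lying flat, about 72 x 25 x 13 mm. Origin at the centre of its underside.
- clip_bar: Bystander screwed to the shelf beyond the holder: spring clip bar 170 mm long (along its y), 26 mm wide, wire clips up to 47 mm high, the middle one pinching a green insert whose top is 66 mm above the shelf. Origin at the centre of its underside.
Not all that is in view belongs to the job. Leave any purple look-alike of the cap alone.

How it is judged:
By the outcome, as a careful person would: the job done as asked, in the order asked, and still so for the second after the job is handed in, while the arm keeps its last pose, push and grip.
It also fails if it takes over 54 s, if anything falls off the work surface, if the arm or the gripper's body presses on something with over 40 N, if the wrist force passes 120 N, or if a joint passes its speed limit or range.

ROBOT

A 6-joint arm with a two-finger parallel gripper is mounted at the origin on the work surface. World frame = base frame: x ahead of the robot, y to its left, z up, the work surface at z = 0. Lengths are in m, angles in rad, forces in N, time in s.
With the tool pointing down it reaches from about 0.35 to 0.775 m from the base axis. Payload 5.5 kg.
Tool frame: the origin (TCP) lies where the fingers leave the gripper's body, on its centre line; the fingertips stand env.tip_reach ahead of it and the grasp point (between the pads) lies 54 mm ahead of it (env.tip_reach is the distance from the TCP to the fingertips, in m); z points along the fingers, y is the line along which they close (so a half turn about z gives the same grasp; the last joint's range is limited). The gripper opens to 85 mm and grips with 20 to 120 N. Pads are 22 mm wide; open, the fingers measure 114 mm over their backs; the gripper's body (76 mm by 85 mm) begins 54 mm behind the grasp point. The pads swing forward as they close: fully open they stand 13 mm farther back than shut.
Start: joints at [1.184, 0.313, 0.046, 1.304, 0, 1.431], TCP at [0.14, 0.558, 0.304] pointing down, gripper open.
Joint ranges: [-2.76, 2.76], [-0.86, 1.69], [-1.03, 1.26], [-2.2, 2.34], [-1.47, 1.5], [-3.14, 3.14]. Speed limits (rad/s): [2.57, 2.57, 3.14, 3.14, 3.14, 3.14].

INTERFACE

Orientations are given as a unit quaternion [w, x, y, z].
In Python, from workcell import status, optics, hand_in, env gives the robot as it stands.
- The arm moves only by the shell command python3 -m handwheel 'ROWS' [FORCE]. ROWS is a JSON object whose one key "deltas" holds a list of rows, each a list of 5 numbers: the opening, from -1 (shut) to 1 (fully open), then the shift along the tool's x, y, z in units of 40 mm (1.0 is 40 mm), then the turn about the tool's z in units of 10 degrees (1.0 is 10 degrees). In form: {"deltas": [[jaw, x, y, z, roll], ...]}. A call has 1 to 20 rows; each row shifts and turns the commanded pose from where the row before left it, along the tool's axes as they then stand; what a row does not reach is not made up. A row lasts 1/8 s, in which the tool goes at most 62.5 mm and 10.7 degrees, less where a joint would pass 70% of its speed; a pose out of reach is approached as far as the arm can. A call is refused whole if a number of a shift passes 1 or a number of a turn 1, either way. A call with a gripper value outside its range is refused whole. The fingers move at their own pace and stop on an object; FORCE is the grip in N (left out, the last holds). Time passes only in rows, so rows that do not move let the fingers close. It gives the time, the measured TCP pose, the force, the opening and the grip force at its end, in the units of the state.
- status.get_state(): the state, without advancing time (a new reading comes with each control period).
- optics.read_camera(name): name is "side" or "top"; returns a dict with "frame" (384x512x3 uint8, red, green, blue), "depth" (384x512 float32, m along the optical axis (not along the pixel's ray), 0 where there is no reading), "vfov" (degrees; the focal length in pixels is half the picture's height over the tangent of half this angle, whatever the lens; pixels are square), "cx", "cy" (the principal point, pixels), "origin" and "attitude" of the camera in the world. Camera axes: x right, y down, z forward; pixel columns grow to the right and rows downward; lengths in m; the calibration is good to about 2 mm. A picture is of the moment at which its call begins.
- hand_in(): hands the job in; it is judged then, once.
The state is a dict: "clock": time; "joint_pos": joint angles; "qvel": joint speeds; "tau": joint torques, N m; "tcp_pos": TCP position; "orientation": TCP orientation; "wrist_force": force on the tool from outside, world axes, zero at the start; "ft_torque": the same for the moment, N m; "finger_gap": finger opening in m; "grip_force": force on a finger pad.
Only numpy, scipy, OpenCV 4.12 (cv2) and the standard library are available. Lean on these libraries where they do the work, as an engineer would, in place of code of your own. Each camera call takes 0.05 s, during which the arm holds its last target. There are 200 camera calls.

## Working session

There is one attempt and no reset: what is moved stays moved. The work goes in short steps, Python scripts to look and compute and a shell command to move; the robot and the scene stay as the last step left them, time stands still between calls to the robot, and variables do not carry over. Pictures are saved under pics/ and viewed, at most 10 in all, crops included, and the job is handed in when it is done.

```bash
mkdir -p pics; cat > h.py <<'E'
import numpy as np, cv2
from workcell import status, optics, env
from scipy.spatial.transform import Rotation as R
def cam(n):
    c=optics.read_camera(n); return c
def att(c):
    a=np.array(c["attitude"],float)
    return a if a.shape==(3,3) else R.from_quat(a[[1,2,3,0]]).as_matrix()
def cloud(c):
    d=c["depth"];h,w=d.shape;f=h/2/np.tan(np.radians(c["vfov"])/2)
    v,u=np.mgrid[:h,:w]
    P=np.stack([(u-c["cx"])/f*d,(v-c["cy"])/f*d,d],-1)
    W=P@att(c).T+np.array(c["origin"]); W[d<=0]=np.nan
    return W
E
python3 - <<'E'
from h import *
s=status.get_state();print(s,env.tip_reach)
for n in("top","side"):
    c=cam(n);cv2.imwrite(f"pics/{n}0.png",c["frame"][...,::-1]);np.savez(f"{n}0.npz",**c)
    print(n,c["vfov"],c["cx"],c["cy"],c["origin"],c["attitude"],(c["depth"]>0).mean())
E
```

```text
{'clock': 0.0, 'joint_pos': array([ 1.18442176e+00,  3.13971684e-01,  4.49891433e-02,  1.30359374e+00,
       -3.19651250e-06,  1.43118258e+00]), 'qvel': array([ 0.0022234 , -0.00067869,  0.00064354,  0.00052174, -0.0015076 ,
       -0.00082371]), 'tau': array([-2.24022392e-04, -4.80628610e+01,  2.98530883e+01,  1.94159296e-02,
       -1.58665426e-05,  2.99879886e-06]), 'tcp_pos': array([0.14032678, 0.55722694, 0.30302924]), 'orientation': array([-2.29826958e-04,  1.23067567e-01,  9.92397895e-01, -8.59792714e-04]), 'wrist_force': array([ 0.51897674, -0.17677219,  0.52627894]), 'ft_torque': array([-0.01515218,  0.01809747,  0.01373039]), 'grip_force': 0.0, 'finger_gap': 0.08556022314608314} 0.0726
top 56.096461280605865 255.57934970677718 188.89320658596557 [0.39065182 0.05893252 0.95795904] [-0.07566785  0.71515994 -0.69061081  0.07666386] 0.9959462483723959
side 42.17723848412875 255.13371514019403 189.09624303379806 [ 0.04287567 -0.49260092  0.89271486] [-0.34412689  0.85873923 -0.352099    0.14202084] 0.9958292643229166
```

```bash
ls; ls pics
```

```text
h.py
pics
side0.npz
top0.npz
side0.png
top0.png
```

View pics/top0.png

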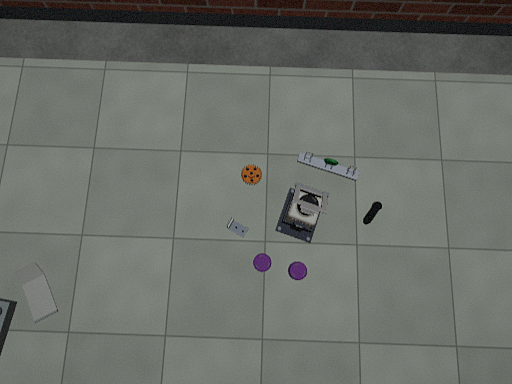

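View pics/side0.png

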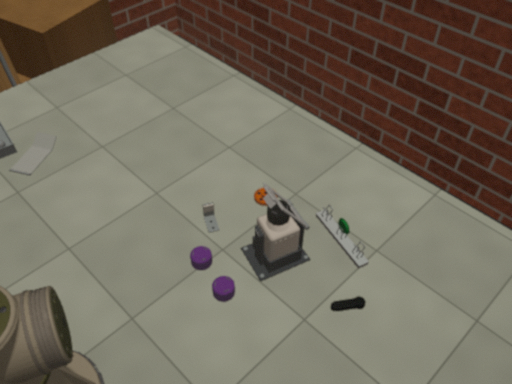

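The top view shows the holder and bottle at about (302,212). The raised collar leans over the black cap at about (308,203). Two purple look-alikes lie at (262,262) and (298,271), the gear at (251,174), the bracket at (237,227), the pad at (373,212) and the clip bar at (328,165). In the side view the cap is at (278,214) and the collar runs from its hinge, near (303,228), up to (268,190).

```bash
python3 - <<'E'
from h import *
ims=[]
for n,(u,v) in(("top",(302,212)),("side",(275,235))):
    c=dict(np.load(f"{n}0.npz"));W=cloud(c);np.save(n+"W.npy",W)
    cr=c["frame"][v-50:v+50,u-50:u+50,::-1]
    ims.append(cv2.resize(cr,(400,400),interpolation=cv2.INTER_CUBIC))
    X=W[v-60:v+60,u-60:u+60];F=c["frame"][v-60:v+60,u-60:u+60].astype(int)
    def st(name,m):
        if m.sum(): print(n,name,m.sum(),np.nanmedian(X[m],0).round(4),np.nanmin(X[m],0).round(3),np.nanmax(X[m],0).round(3))
    z=X[...,2];st("z>.03",z>.03);st("z .1-.115",(z>.098)&(z<.112));st("cap?",(z>.145)&(z<.158)&(F.max(-1)<60))
    st("z>.165",z>.165); st("purple",(F[...,0]>F[...,1]+35)&(F[...,2]>F[...,1]+35))
    # base plate: dark, z ~4mm
    m=(z<.012)&(z>-0.004)&(F.max(-1)<75);st("plate",m)
    k=cv2.connectedComponentsWithStats(m.astype(np.uint8));
    b=1+np.argmax(k[2][1:,4]);pts=X[k[1]==b][:,:2]
    print(cv2.minAreaRect((pts*1000).astype(np.float32)))
cv2.imwrite("pics/crop.png",np.hstack(ims))
E
```

```text
top z>.03 1876 [ 0.5232 -0.0516  0.1069] [ 0.386 -0.201  0.03 ] [0.697 0.061 0.211]
top z .1-.115 429 [ 0.5169 -0.0497  0.1068] [ 0.489 -0.111  0.099] [ 0.595 -0.019  0.112]
top cap? 127 [ 0.5475 -0.0613  0.1543] [ 0.525 -0.082  0.146] [ 0.566 -0.027  0.157]
top z>.165 314 [ 0.5237 -0.0537  0.1912] [ 0.509 -0.097  0.165] [ 0.558 -0.018  0.211]
top purple 315 [0.4009 0.0287 0.0316] [ 0.386 -0.073  0.026] [0.426 0.059 0.037]
top plate 532 [ 0.4971 -0.0336  0.0041] [ 0.386 -0.21  -0.002] [0.702 0.094 0.012]
((533.7559814453125, -58.617462158203125), (99.11917877197266, 123.12252807617188), 72.06365966796875)
side z>.03 2951 [ 0.5204 -0.0738  0.1035] [ 0.368 -0.116  0.03 ] [ 0.7   -0.01   0.212]
side z .1-.115 668 [ 0.5187 -0.0726  0.106 ] [ 0.489 -0.115  0.098] [ 0.597 -0.02   0.112]
side cap? 205 [ 0.5275 -0.0649  0.153 ] [ 0.514 -0.083  0.145] [ 0.559 -0.044  0.158]
side z>.165 276 [ 0.5184 -0.0571  0.1882] [ 0.508 -0.098  0.166] [ 0.554 -0.019  0.212]
side purple 223 [ 0.3891 -0.0533  0.0309] [ 0.368 -0.073  0.026] [ 0.407 -0.032  0.035]
side plate 574 [ 0.494  -0.0707  0.0035] [ 0.462 -0.119 -0.002] [0.585 0.004 0.012]
((533.6829223632812, -59.98358917236328), (95.35626983642578, 121.18244934082031), 70.74922180175781)
```

View pics/crop.png

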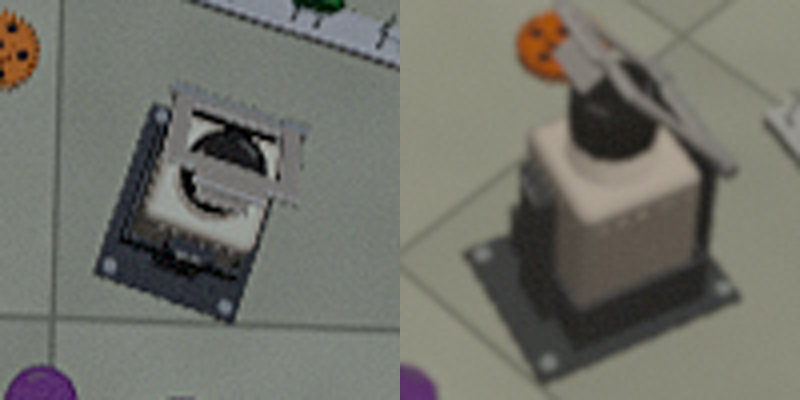

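The crop confirms it: the plate's long axis runs up and to the right, giving a yaw near −18° to −19°. The raised collar frame covers part of the cap from above. Next I'll refine the axis, yaw and collar angle.

```bash
python3 - <<'E'
from h import *
for n in("top","side"):
    c=dict(np.load(f"{n}0.npz"));W=np.load(n+"W.npy").reshape(-1,3);F=c["frame"].reshape(-1,3).astype(int)
    near=np.hypot(W[:,0]-.53,W[:,1]+.06)<.12
    m=near&(W[:,2]>.1)&(W[:,2]<.112)&(F.min(1)>110)
    r=cv2.minAreaRect((W[m][:,:2]*1000).astype(np.float32));print(n,"shoulder",r)
    m=near&(W[:,2]>.125)&(W[:,2]<.158)&(F.max(1)<65)
    P=W[m]; print("cap ext",P.min(0),P.max(0),m.sum()); 
    print("cap circ",cv2.minEnclosingCircle((P[:,:2]*1000).astype(np.float32)))
    for yaw in(-18,-19):
        a=np.radians(yaw);o=np.array([.5335,-.0593])
        q=W[:,:2]-o;x=q@[np.cos(a),np.sin(a)];y=q@[-np.sin(a),np.cos(a)];z=W[:,2]
        m=near&(z>.16)&(abs(y)<.045)
        l=np.polyfit(x[m],z[m],1);th=np.arctan2(z[m]-.111,.045-x[m])
        print(yaw,"slope deg",np.degrees(np.arctan(-l[0])),"theta from pin",np.median(th),"r max",np.hypot(x[m]-.045,z[m]-.111).max(),"x at z.111",(0.111-l[1])/l[0],"y mid",(y[m].min()+y[m].max())/2,y[m].min(),y[m].max())
E
```

```text
top shoulder ((537.9879150390625, -59.34722900390625), (66.75588989257812, 66.74031829833984), 74.11481475830078)
cap ext [ 0.51472539 -0.08229718  0.12514667] [ 0.5658937  -0.02732702  0.1572814 ] 151
cap circ ((545.5626831054688, -52.010623931884766), 31.978792190551758)
-18 slope deg 40.31939132540402 theta from pin 1.0054799520028437 r max 0.12006620706128515 x at z.111 0.08544657978621291 y mid 0.0015800331874507821 -0.03722352479146239 0.040383591166363954
-19 slope deg 40.24802131816132 theta from pin 1.0037636545996866 r max 0.12004516245722681 x at z.111 0.08566319208575003 y mid 0.0015490207746028661 -0.037386020467919855 0.04048406201712559
side shoulder ((547.2063598632812, -61.068302154541016), (70.49530792236328, 86.57890319824219), 74.05370330810547)
cap ext [ 0.51357803 -0.10167529  0.12745709] [ 0.55850581 -0.04395574  0.15755275] 327
cap circ ((534.728759765625, -72.81551361083984), 31.047481536865234)
-18 slope deg 36.91245868225453 theta from pin 0.9866313007465823 r max 0.12106484123922663 x at z.111 0.09319470492006185 y mid 0.0006365065094018248 -0.0387677329700522 0.04004074598885585
-19 slope deg 36.74634614851992 theta from pin 0.9868036169506004 r max 0.12111271804807956 x at z.111 0.0938839910184987 y mid 0.0006690578922263768 -0.03881594951222698 0.04015406529667973
```

```bash
python3 -m handwheel '{"deltas": [[-1,0,0,-0.3,0.34],[-1,-0.94,-0.78,0,0],[-1,-0.94,-0.78,0,0],[-1,-0.94,-0.78,0,0],[-1,-0.94,-0.78,0,0],[-1,-0.94,-0.78,0,0],[-1,-0.94,-0.78,0,0],[-1,-0.94,-0.78,0,0],[-1,-0.94,-0.78,0,0],[-1,-0.94,-0.78,0,0],[-1,-0.94,-0.78,0,0],[-1,-0.94,-0.78,0,0],[-1,-0.94,-0.78,0,0],[-1,-0.94,-0.78,0,0],[-1,-0.94,-0.78,0,0],[-1,-0.94,-0.78,0,0],[-1,0,0,0,0],[-1,0,0,0,0]]}'
cat >> h.py <<'E'
O=np.array([.5345,-.0590]);YAW=np.radians(-17.5)
def rep():
    s=status.get_state();T=R.from_quat(np.array(s["orientation"])[[1,2,3,0]]).as_matrix()
    ex=np.array([np.cos(YAW),np.sin(YAW)]);ey=np.array([-ex[1],ex[0]]);q=s["tcp_pos"][:2]-O
    print("t",s["clock"],"tcp",s["tcp_pos"].round(4),"holder",(q@ex).round(4),(q@ey).round(4),"tip z",(s["tcp_pos"][2]-.0726).round(4),"toolx deg",np.degrees(np.arctan2(T[1,0],T[0,0])).round(2),"F",s["wrist_force"].round(1),"M",s["ft_torque"].round(2),"gap",s["finger_gap"],s["grip_force"],"q6",s["joint_pos"][5],"zax",T[:,2].round(4))
E
python3 -c "
from h import *
rep()"
```

```text
clock: 2.35
tcp_pos: [0.5367, -0.0585, 0.3152]
orientation: [-0.001, 0.153, 0.988, 0.0]
wrist_force: [-0.5, -0.4, 1.0]
finger_gap: -0.0
grip_force: 0.0
t 2.35 tcp [ 0.5367 -0.0585  0.3152] holder 0.0019 0.0011 tip z 0.2426 toolx deg 162.43 F [-0.5 -0.4  1. ] M [-0.01  0.03  0.01] gap -3.826326023191883e-05 0.0 q6 0.0492232319150588 zax [-1.8e-03  8.0e-04 -1.0e+00]
```

```bash
python3 -m handwheel '{"deltas": [[-1,0.17,0,0.3,0],[-1,0,0,0.3,0],[-1,0,0,0.3,0],[-1,0.2,0,0.155,0],[-1,0.2,0,0.155,0],[-1,0.14,0,0.155,0],[-1,0.14,0,0.155,0],[-1,0.12,0,0.175,0],[-1,0.12,0,0.175,0],[-1,0,0,0,0]]}'
python3 -c "
from h import *
rep()
c=cam('side');cv2.imwrite('pics/s1.png',cv2.resize(c['frame'][150:290,180:360,::-1],None,fx=4,fy=4,interpolation=cv2.INTER_CUBIC))"
```

```text
clock: 3.6
tcp_pos: [0.4949, -0.0453, 0.2403]
orientation: [-0.001, 0.152, 0.988, 0.0]
wrist_force: [0.5, -0.9, 0.3]
finger_gap: -0.0001
grip_force: 0.0
t 3.6 tcp [ 0.4949 -0.0453  0.2403] holder -0.0419 0.0012 tip z 0.1677 toolx deg 162.46 F [ 0.5 -0.9  0.3] M [ 0.05  0.05 -0.03] gap -5.6036115407446535e-05 0.0 q6 0.053238484380908536 zax [-1.5e-03  4.0e-04 -1.0e+00]
```

View pics/s1.png

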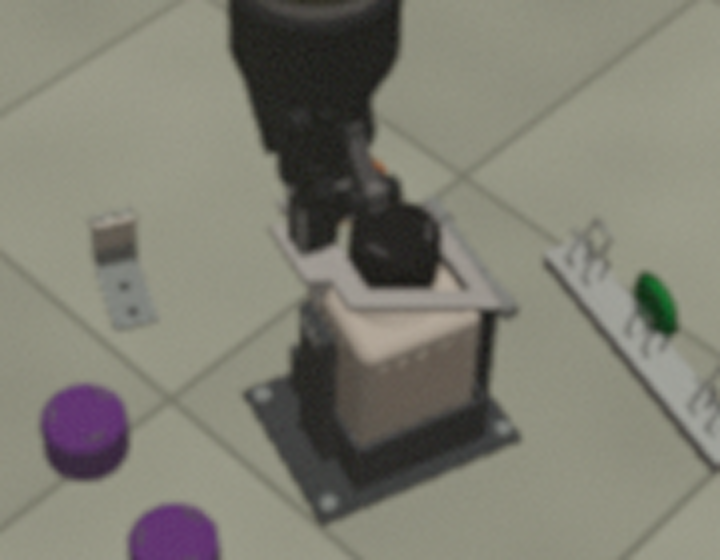

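The fingertips rest on the collar's front bar at about (315,235), and it has already swung well down. I'll carry on to the catch.

```bash
python3 -m handwheel '{"deltas": [[-1,0.09,0,0.19,0],[-1,0.09,0,0.19,0],[-1,0.06,0,0.2,0],[-1,0.06,0,0.2,0],[-1,0.02,0,0.14,0],[-1,0.02,0,0.14,0],[-1,0,0,0,0]]}'
python3 -m handwheel '{"deltas": [[-1,0,0,0.07,0],[-1,0,0,0.07,0],[-1,0,0,0.07,0],[-1,0,0,0.07,0],[-1,0,0,0,0]]}'
python3 -c "
from h import *
rep()"
```

```text
clock: 4.53
tcp_pos: [0.4824, -0.0413, 0.1982]
orientation: [-0.0, 0.152, 0.988, 0.0]
wrist_force: [-0.0, -0.1, 0.0]
finger_gap: 0.0003
grip_force: 0.0
clock: 5.15
tcp_pos: [0.4827, -0.0414, 0.1873]
orientation: [0.0, 0.152, 0.988, 0.0]
wrist_force: [0.5, 0.4, -0.1]
finger_gap: 0.0
grip_force: 0.0
t 5.15 tcp [ 0.4827 -0.0414  0.1873] holder -0.0547 0.0012 tip z 0.1147 toolx deg 162.46 F [ 0.5  0.4 -0.1] M [0.   0.02 0.05] gap 3.976481540987794e-05 0.0 q6 0.054684819985054194 zax [ 1.e-04  0.e+00 -1.e+00]
```

```bash
for i in 1; do python3 -m handwheel '{"deltas": [[-1,0,0,0.05,0],[-1,0,0,0.0,0]]}'; done
python3 -m handwheel '{"deltas": [[-1,0,0,0.05,0],[-1,0,0,0.0,0]]}'; python3 -c "
from h import *
rep()
c=cam('side');W=cloud(c)
q=W[...,:2]-O;ex=np.array([np.cos(YAW),np.sin(YAW)]);x=q@ex;y=q@[-ex[1],ex[0]];z=W[...,2]
for a in(-.075,-.06,-.03,0,.03):
    m=(abs(y)>.029)&(abs(y)<.04)&(abs(x-a)<.015)&(z>.09)&(z<.135)
    if m.sum()>3: print(a,m.sum(),np.median(z[m]),np.ptp(z[m]))
"
```

```text
clock: 5.4
tcp_pos: [0.4829, -0.0414, 0.1856]
orientation: [0.0, 0.152, 0.988, 0.0]
wrist_force: [-1.1, -0.6, 1.9]
finger_gap: 0.0
grip_force: 1.1
clock: 5.65
tcp_pos: [0.4829, -0.0414, 0.1854]
orientation: [0.001, 0.152, 0.988, -0.0]
wrist_force: [-4.6, 1.1, 16.0]
finger_gap: -0.0001
grip_force: 8.2
t 5.65 tcp [ 0.4829 -0.0414  0.1854] holder -0.0545 0.0013 tip z 0.1128 toolx deg 162.47 F [-4.6  1.1 16. ] M [0.22 1.1  0.01] gap -0.00010680816415904756 8.20645859115757 q6 0.05470060720622567 zax [ 1.6e-03 -4.0e-04 -1.0e+00]
-0.06 30 0.11180098022484136 0.006847693886394501
-0.03 92 0.11144575299709175 0.025184262210302344
0 126 0.10959453053512785 0.025004335635440467
0.03 103 0.1109634349312072 0.0263024095801222
```

The tips read 16 N at a height of 112.8 mm, which is the shut stop, so the collar has snapped in. I'll back off and look.

```bash
python3 -m handwheel '{"deltas": [[-1,0,0,0.05,0],[-1,0,0,-0.2,0],[-1,0,0,-0.5,0],[0,0,0,-1,0],[1,0.8,0.8,-1,0],[1,0.8,0.8,-1,0],[1,0.5,0.8,0,0],[1,0,0.8,0,0],[1,0,0,0,0]]}'
python3 - <<'E'
from h import *
rep()
ims=[]
ex=np.array([np.cos(YAW),np.sin(YAW)])
for n in("top","side"):
    c=cam(n);W=cloud(c);F=c["frame"].astype(int)
    q=W[...,:2]-O;x=q@ex;y=q@[-ex[1],ex[0]];z=W[...,2]
    for a in(-.065,-.035,0,.035):
        m=(abs(y)<.04)&(abs(x-a)<.01)&(z>.1095)&(z<.135)&(F.min(-1)>90)
        if m.sum()>3: print(n,a,m.sum(),np.median(z[m]))
    m=(abs(x)<.06)&(abs(y)<.05)&(z>.149)&(z<.162)
    m=m.astype(np.uint8);k=cv2.connectedComponentsWithStats(m);b=1+np.argmax(k[2][1:,4]);P=W[k[1]==b]
    ce=cv2.minEnclosingCircle((P[:,:2]*1000).astype(np.float32));print(n,"cap top",len(P),P.mean(0),(P[:,:2].min(0)+P[:,:2].max(0))/2,ce,np.median(P[:,2]))
    m=(abs(x)<.09)&(abs(y)<.06)&(z>.108)&(z<.118)&(F.min(-1)>60)
    print("collar rect",cv2.minAreaRect((W[m][:,:2]*1000).astype(np.float32)))
    u,v=(302,212) if n=="top" else (275,235)
    ims.append(cv2.resize(c["frame"][v-50:v+50,u-50:u+50,::-1],(400,400),interpolation=cv2.INTER_CUBIC))
cv2.imwrite("pics/c2.png",np.hstack(ims))
E
```

```text
clock: 6.82
tcp_pos: [0.4413, 0.1074, 0.3293]
orientation: [0.0, 0.151, 0.989, 0.0]
wrist_force: [0.2, -1.1, -0.1]
finger_gap: 0.0854
grip_force: 0.0
t 6.825 tcp [0.4413 0.1074 0.3293] holder -0.1389 0.1307 tip z 0.2567 toolx deg 162.64 F [ 0.2 -1.1 -0.1] M [-0.03  0.   -0.02] gap 0.0853751274529814 0.0 q6 0.3645689416728039 zax [ 3.e-04  2.e-04 -1.e+00]
top -0.065 119 0.11279815114154734
top -0.035 160 0.11283468901117594
top 0 86 0.11246804902375157
top 0.035 177 0.1128054878884337
top cap top 319 [ 0.5374684  -0.05878263  0.15421773] [ 0.5378342  -0.05927882] ((537.888671875, -59.20657730102539), 23.138654708862305) 0.15427538789714035
collar rect ((526.1004638671875, -56.347076416015625), (85.14411163330078, 124.96932220458984), 72.8687973022461)
side -0.065 134 0.11228929331226817
side -0.035 170 0.11193783170091798
side 0 108 0.11210186133559796
side 0.035 140 0.11224649089610639
side cap top 329 [ 0.53588358 -0.0611459   0.15344305] [ 0.5370295  -0.05960245] ((536.9132690429688, -59.652122497558594), 24.196001052856445) 0.15359721093042533
collar rect ((525.2225341796875, -56.9776611328125), (86.36949920654297, 124.66382598876953), 72.57176208496094)
```

View pics/c2.png

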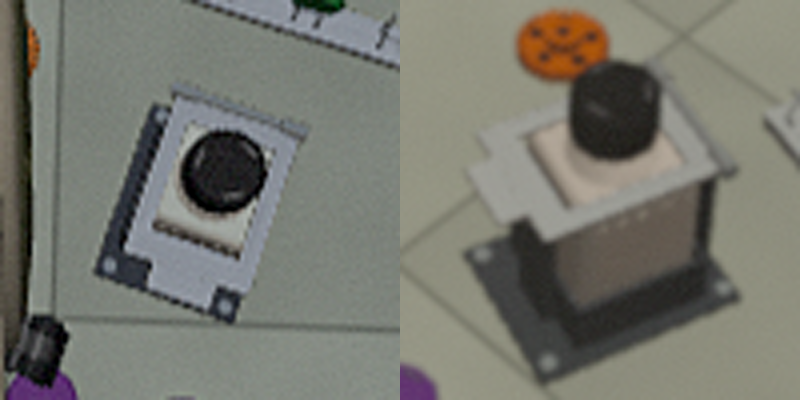

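The collar lies shut and level at z ≈ 113 mm all along. The cap centre is at (225,172) in the left crop, which gives (0.5373, −0.0594) in the world. Next I'll line up above the cap.

```bash
python3 -m handwheel '{"deltas": [[1,-0.885,-0.815,0,0],[1,-0.885,-0.815,0,0],[1,-0.885,-0.815,0,0],[1,-0.885,-0.815,0,0],[1,0,0,0.5,0],[1,0,0,0.5,0],[1,0,0,0,0],[1,0,0,0,0]]}'
python3 -c "
from h import *
rep()"
```

```text
clock: 7.92
tcp_pos: [0.5368, -0.0616, 0.29]
orientation: [0.0, 0.153, 0.988, -0.0]
wrist_force: [0.1, -0.0, -0.6]
finger_gap: 0.0856
grip_force: 0.0
t 7.925 tcp [ 0.5368 -0.0616  0.29  ] holder 0.003 -0.0018 tip z 0.2174 toolx deg 162.41 F [ 0.1 -0.  -0.6] M [-0.02  0.03  0.03] gap 0.08555087141377435 0.0 q6 0.04409298191586206 zax [ 2.e-04 -1.e-04 -1.e+00]
```

```bash
python3 -m handwheel '{"deltas": [[1,0,0.055,0.6,0],[1,0,0,0.6,0],[1,0,0,0.6,0],[1,0,0,0.6,0],[1,0,0,0,0]]}'
python3 -m handwheel '{"deltas": [[-1,0,0,0,0],[-1,0,0,0,0],[-1,0,0,0,0],[-1,0,0,0,0],[-1,0,0,0,0],[-1,0,0,0,0]]}' 20
python3 -c "
from h import *
rep()"
```

```text
clock: 8.55
tcp_pos: [0.5368, -0.0587, 0.1929]
orientation: [-0.001, 0.152, 0.988, 0.0]
wrist_force: [0.0, 1.2, -0.0]
finger_gap: 0.0858
grip_force: 0.0
clock: 9.3
tcp_pos: [0.5382, -0.0595, 0.1947]
orientation: [0.001, 0.153, 0.988, -0.0]
wrist_force: [-0.8, -2.1, 6.3]
finger_gap: 0.0452
grip_force: 26.2
t 9.3 tcp [ 0.5382 -0.0595  0.1947] holder 0.0037 0.0007 tip z 0.1221 toolx deg 162.44 F [-0.8 -2.1  6.3] M [-0.43  0.15  0.06] gap 0.04523611860951859 26.22402731445618 q6 0.04842799054245345 zax [ 0.0022 -0.0013 -1.    ]
```

```bash
python3 -m handwheel '{"deltas": [[-1,0,0,0,0],[-1,0,0,0,0],[-1,0,0,0.05,0],[-1,0,0,0.05,0],[-1,0,0,0,0]]}' 100
python3 -c "
from h import *
rep()"
```

```text
clock: 9.93
tcp_pos: [0.5383, -0.0596, 0.1916]
orientation: [0.002, 0.153, 0.988, -0.001]
wrist_force: [-3.4, -1.6, 12.2]
finger_gap: 0.0442
grip_force: 101.4
t 9.925 tcp [ 0.5383 -0.0596  0.1916] holder 0.0038 0.0006 tip z 0.119 toolx deg 162.44 F [-3.4 -1.6 12.2] M [-0.34  0.65  0.06] gap 0.044151695229344506 101.40056099742651 q6 0.04844512476416494 zax [ 0.0029 -0.0018 -1.    ]
```

```bash
python3 -m handwheel '{"deltas": [[-1,0,0,0.05,0],[-1,0,0,0.02,0],[-1,0,0,0,0]]}'
python3 -c "
from h import *
rep()"
```

```text
clock: 10.3
tcp_pos: [0.5384, -0.0596, 0.1902]
orientation: [0.002, 0.153, 0.988, -0.001]
wrist_force: [-6.8, -1.3, 19.1]
finger_gap: 0.0439
grip_force: 102.6
t 10.3 tcp [ 0.5384 -0.0596  0.1902] holder 0.0039 0.0006 tip z 0.1176 toolx deg 162.44 F [-6.8 -1.3 19.1] M [-0.27  1.1   0.02] gap 0.043918517832857766 102.63598976656795 q6 0.04846002156605093 zax [ 0.0041 -0.0022 -1.    ]
```

```bash
python3 -m handwheel '{"deltas": [[-1,0,0,0,-0.4],[-1,0,0,0,-0.4],[-1,0,0,0,-0.4],[-1,0,0,0,-0.4],[-1,0,0,0,-0.4],[-1,0,0,0,0]]}'
python3 -c "
from h import *
rep()"
```

```text
clock: 11.05
tcp_pos: [0.5392, -0.0593, 0.1902]
orientation: [0.003, -0.022, 1.0, -0.001]
wrist_force: [-3.3, 0.0, 17.8]
finger_gap: 0.0441
grip_force: 102.1
t 11.05 tcp [ 0.5392 -0.0593  0.1902] holder 0.0046 0.0011 tip z 0.1176 toolx deg -177.5 F [-3.3  0.  17.8] M [0.06 0.63 0.06] gap 0.04411103451952384 102.14257668703794 q6 -0.30118477016683365 zax [ 0.0058 -0.0013 -1.    ]
```

```bash
python3 -m handwheel '{"deltas": [[-1,0,0,0,-0.5],[-1,0,0,0,-0.5],[-1,0,0,0,-0.5],[-1,0,0,0,-0.5],[-1,0,0,0,-0.5],[-1,0,0,0,-0.5],[-1,0,0,0,-0.5],[-1,0,0,0,-0.5],[-1,0,0,0,-0.5],[-1,0,0,0,0]]}'
python3 -c "
from h import *
rep()"
```

```text
clock: 12.3
tcp_pos: [0.5393, -0.0595, 0.1902]
orientation: [0.002, -0.403, 0.915, -0.002]
wrist_force: [-2.1, -0.7, 17.2]
finger_gap: 0.0442
grip_force: 102.1
t 12.3 tcp [ 0.5393 -0.0595  0.1902] holder 0.0047 0.001 tip z 0.1176 toolx deg -132.5 F [-2.1 -0.7 17.2] M [-0.09  0.54  0.05] gap 0.044199407324203736 102.06494953483343 q6 -1.086749967774861 zax [ 0.006  -0.0017 -1.    ]
```

Turned 65° with little torque. Now I'll lift slowly and check the forces.

```bash
python3 -m handwheel '{"deltas": [[-1,0,0,-0.1,0],[-1,0,0,-0.1,0],[-1,0,0,-0.1,0],[-1,0,0,-0.1,0],[-1,0,0,0,0]]}'
python3 -c "
from h import *
rep()"
```

```text
clock: 12.92
tcp_pos: [0.5375, -0.0588, 0.2026]
orientation: [-0.0, -0.402, 0.915, 0.0]
wrist_force: [-1.1, -0.6, 0.4]
finger_gap: 0.0438
grip_force: 101.7
t 12.925 tcp [ 0.5375 -0.0588  0.2026] holder 0.0028 0.001 tip z 0.13 toolx deg -132.54 F [-1.1 -0.6  0.4] M [-0.16 -0.05  0.05] gap 0.04378193418822185 101.72615284100175 q6 -1.0860345693718554 zax [-3.e-04  2.e-04 -1.e+00]
```

```bash
python3 -m handwheel '{"deltas": [[-1,0,0,-0.2,0],[-1,0,0,-0.3,0],[-1,0,0,-0.3,0],[-1,0,0,-0.25,0],[-1,0,0,-0.1,0],[-1,0,0,0,0],[-1,0,0,0,0]]}'
python3 - <<'E'
from h import *
rep()
c=cam("side");W=cloud(c);F=c["frame"].astype(int)
ex=np.array([np.cos(YAW),np.sin(YAW)]);q=W[...,:2]-O;x=q@ex;y=q@[-ex[1],ex[0]];z=W[...,2]
for a in(-.065,-.035,0.035):
    m=(abs(y)<.04)&(abs(x-a)<.01)&(z>.1095)&(z<.125)&(F.min(-1)>90)
    if m.sum()>3: print(a,m.sum(),np.median(z[m]))
cv2.imwrite("pics/s3.png",cv2.resize(c["frame"][150:290,180:360,::-1],None,fx=4,fy=4,interpolation=cv2.INTER_CUBIC))
E
```

```text
clock: 13.8
tcp_pos: [0.5373, -0.0589, 0.2483]
orientation: [-0.0, -0.402, 0.915, 0.0]
wrist_force: [-0.4, 1.0, -0.5]
finger_gap: 0.0445
grip_force: 101.7
t 13.8 tcp [ 0.5373 -0.0589  0.2483] holder 0.0026 0.001 tip z 0.1757 toolx deg -132.54 F [-0.4  1.  -0.5] M [-0.02  0.04  0.04] gap 0.04450084122762137 101.73923732712865 q6 -1.086010264363137 zax [-7.e-04  3.e-04 -1.e+00]
-0.065 135 0.11209496279666786
-0.035 167 0.11223641238475701
0.035 190 0.11203412633938009
```

View pics/s3.png

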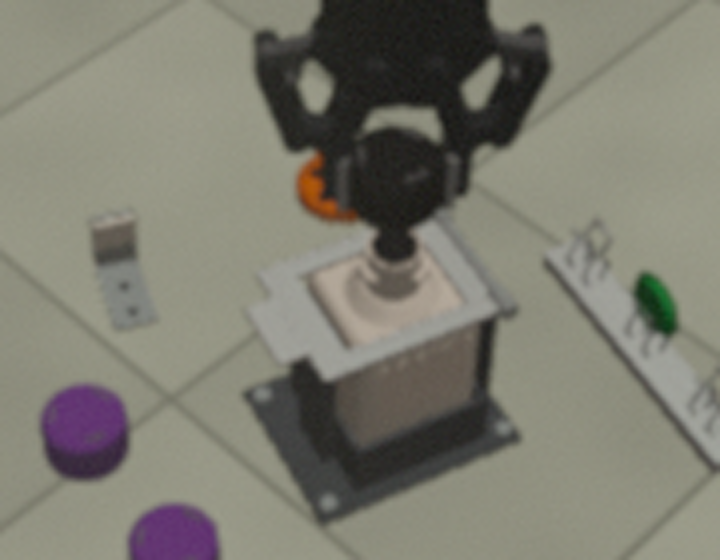

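The cap is gripped level at about (398,178) above the open neck at (395,250). The collar is shut, the bottle is seated, and the bystanders in view haven't moved.

```bash
python3 -c "
from workcell import hand_in
print(hand_in())"
```

```text
the job is handed in; nothing more can be done
None
```

The collar is snapped shut and the cap is off, gripped level about 3.5 cm above the open neck with the bottle seated; I handed the job in at about 14 s, with no verdict returned.

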